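# Check the height of the taller sample vial with the bridge gauge

## Robot

A 6-joint arm with a two-finger parallel gripper is mounted at the origin on the work surface. World frame = base frame: x ahead of the robot, y to its left, z up, the work surface at z = 0. Lengths are in m, angles in rad, forces in N, time in s.
With the tool pointing down it reaches from about 0.325 to 0.925 m from the base axis. Payload 3.1 kg.
Tool frame: the origin (TCP) lies at the very end of the fingers, on their centre line; the grasp point (between the pads) lies 19 mm behind it; z points along the fingers, y is the direction in which the jaws open and shut (so a half turn about z gives the same grasp; the last joint's range is limited). The gripper opens to 85 mm and grips with 20 to 120 N. Pads are 22 mm wide; open, the fingers measure 114 mm over their backs; the gripper's body (76 mm by 85 mm) begins 54 mm behind the grasp point. The pads swing forward as they close: fully open they stand 13 mm farther back than shut.
Start: joints at [-1.23, 0.217, 1.613, -0, 1.311, -0.112], TCP at [0.273, -0.562, 0.231] pointing down, gripper open.
Joint ranges: [-2.75, 2.75], [-0.78, 2.1], [0.31, 2.55], [-1.13, 4.27], [0.13, 2.63], [-2.58, 2.58]. Speed limits (rad/s): [2.79, 2.79, 3.14, 3.14, 3.14, 3.14].

## Interface

Orientations are given as a unit quaternion [x, y, z, w].
In Python, from station import r gives the robot as it stands.
- The arm moves only by the tool step_arm, never from a script. Its argument "increments" is a list of rows, each a list of 7 numbers: the turn, a rotation vector about the tool's x, y, z in degrees, then the shift along the tool's x, y, z in mm, then the opening, from 0 (shut) to 1 (fully open). In form: [[rx, ry, rz, x, y, z, hand], ...]. A call has 1 to 10 rows; each row shifts and turns the pose as measured when the row begins, along the tool's axes as they then stand; what a row does not reach is not made up. A row lasts 1/10 s, in which the tool goes at most 50 mm and 8.59 degrees, less where a joint would pass 70% of its speed; a pose out of reach is approached as far as the arm can. A call with a gripper value outside its range is refused whole. The fingers move at their own pace and stop on an object; "newtons" is the grip in N (left out, the last holds). Time passes only in rows, so rows that do not move let the fingers close. It gives the time, the measured TCP pose, the force and the opening at its end, in the units of the state.
- r.read_state(): the state, without advancing time (a new reading comes with each control period).
- r.read_camera(name): name is "scene" or "top" or "wrist"; returns the picture (420x560x3 uint8, blue, green, red); there is no depth.
- r.camera_model(name): a dict with "camera_matrix" (3x3 intrinsics, pixels), "T" (4x4, takes a point from camera to world coordinates); the wrist camera has in their place "mount" (4x4, takes a point from camera to tool coordinates, whose origin is the TCP and whose axes are the flange's). Camera axes: x right, y down, z forward; pixel columns grow to the right and rows downward; lengths in m; the calibration is good to about 2 mm. A picture is of the moment at which its call begins: read the wrist's pose just before it. camera_model takes no time and is no camera call.
- r.job_done(): hands the job in, once; it reports no verdict.
The state is a dict: "time_s": time; "joint_positions": joint angles; "qd": joint speeds; "tau": joint torques, N m; "tool_pos": TCP position; "eef_rot": TCP orientation; "contact_force": force on the tool from outside, world axes, zero at the start; "moment": the same for the moment, N m; "gripper_width": finger opening in m.
Only numpy, scipy, OpenCV 4.12 (cv2) and the standard library are available. Lean on these libraries where they do the work, as an engineer would, in place of code of your own. Each camera call takes 0.05 s, during which the arm holds its last target.

## Task

Two amber sample vials with blue screw caps and a plain steel setting post stand on the aluminium checking plate. Pick up the bridge height gauge, lower it over the taller of the two vials until both its legs stand flat on the plate and its sprung foot sits on that vial's cap, so that it reads the vial's height, then let go and leave it there. Set the gauge down rather than dropping it, and leave both vials standing where they are.

Things in the scene. Friction and masses are not known exactly. Their poses are not given: they have to be found in the camera images.
- gauge: Bridge gauge: loose arch, 0.75 kg, 169 mm tall, 116 wide, standing on the bench (z = 0). Origin: centre of its underside, on the foot's axis; z up, y from leg to leg, turned up to 0.5 rad. Leg pads 60 (x) x 16 mm at y = +-50 mm; clear span 84, clear height 84 under a crossbar (to z 98). Above it the grey grip housing, 40 (x) x 36 (y) mm, z 98 to 165: grip its y faces from above, 135 mm up.
- foot (a joint): Upward slide of the gauge's sprung foot, m, 0 to 0.075. The foot, a steel disc 32 mm across, 8 thick, hangs on the gauge's axis in the arch. At 0 (spring's rest) its underside is level with the legs' undersides, so with the gauge standing flat the value is the height of what is under the foot. The spring pushes down with 0.9 N at 0, 2.7 N at 0.06.
- vial_tall: The taller vial: loose, amber, 28 mm wide, blue cap 24 mm wide, 60 mm tall in all, 60 g. Origin: centre of its underside, z up. It stands on a fixed aluminium plate, 150 x 400 mm, 12 mm thick, on the bench, long side within 0.12 rad of world y. Three places 120 mm apart along the plate's middle line hold, in any order, the two vials and a fixed steel post 50 mm tall, each within 8 mm in x and y.
- vial_short: The shorter vial, a bystander: loose, same shape and colours, 28 mm wide but only 40 mm tall, 50 g. Origin: centre of its underside, z up. It stands at another of the three places on the plate.

How it is judged:
By the outcome, as a careful person would: the job done as asked, in the order asked, and still so for the second after the job is handed in, with the robot touching nothing.
It also fails if it takes over 48 s, if anything falls off the work surface, if the arm or the gripper's body presses on something with over 40 N, if the wrist force passes 120 N, or if a joint passes its speed limit or range.

## Working session

There is one attempt and no reset: what is moved stays moved. The work goes in short steps, Python scripts to look and compute and a tool call to move; the robot and the scene stay as the last step left them, time stands still between calls to the robot, and variables do not carry over. Pictures are saved under pics/ and viewed, and the job is handed in when it is done.

Besides the shell and the picture viewer there is one more tool, called by a JSON object that holds its "op" and its "data", one argument or row to a line. step_arm: Moves the arm, as the interface text tells. Its arguments: {"type":"object","properties":{"increments":{"type":"array","items":{"type":"array","items":{"type":"number"}}},"newtons":{"type":"number"}},"required":["increments"]}

```bash
mkdir -p pics; python3 - <<'E'
from station import r
import cv2,numpy as np
np.set_printoptions(precision=4,suppress=True)
s=r.read_state();print(s)
for n in ["top","scene"]:
    cv2.imwrite(f"pics/{n}0.png",r.read_camera(n)); m=r.camera_model(n);print(n,m)
print(r.camera_model("wrist"))
E
```

```text
{'time_s': 0.0, 'joint_positions': array([-1.2302,  0.2177,  1.615 ,  0.    ,  1.3113, -0.1122]), 'qd': array([ 0.0007, -0.0011,  0.0017,  0.0013,  0.0019, -0.0015]), 'tau': array([  0.0008, -39.6839, -30.3853,   0.0001,   0.0095,  -0.    ]), 'tool_pos': array([ 0.2732, -0.5612,  0.23  ]), 'eef_rot': array([ 0.9745,  0.2245, -0.0001, -0.0012]), 'contact_force': array([ 0.1837,  0.5773, -0.3027]), 'moment': array([ 0.0136, -0.0008,  0.0273]), 'gripper_width': 0.08545057324929806}
top {'camera_matrix': array([[428.3326,   0.    , 285.5365],
       [  0.    , 428.3326, 203.0741],
       [  0.    ,   0.    ,   1.    ]]), 'T': array([[-0.0232, -0.9941,  0.1064,  0.4165],
       [-0.9997,  0.0233, -0.0003, -0.0108],
       [-0.0022, -0.1063, -0.9943,  0.9605],
       [ 0.    ,  0.    ,  0.    ,  1.    ]])}
scene {'camera_matrix': array([[471.3809,   0.    , 282.501 ],
       [  0.    , 471.3809, 215.22  ],
       [  0.    ,   0.    ,   1.    ]]), 'T': array([[-0.5659,  0.5084, -0.6491,  1.0762],
       [ 0.8244,  0.3569, -0.4392,  0.3707],
       [ 0.0084, -0.7837, -0.6211,  0.571 ],
       [ 0.    ,  0.    ,  0.    ,  1.    ]])}
{'camera_matrix': array([[295.1417,   0.    , 278.3574],
       [  0.    , 295.1417, 214.2138],
       [  0.    ,   0.    ,   1.    ]]), 'mount': array([[ 0.0008, -0.9663, -0.2573,  0.0676],
       [ 1.    ,  0.0009, -0.0003, -0.001 ],
       [ 0.0005, -0.2573,  0.9663, -0.1422],
       [ 0.    ,  0.    ,  0.    ,  1.    ]])}
```

View pics/top0.png

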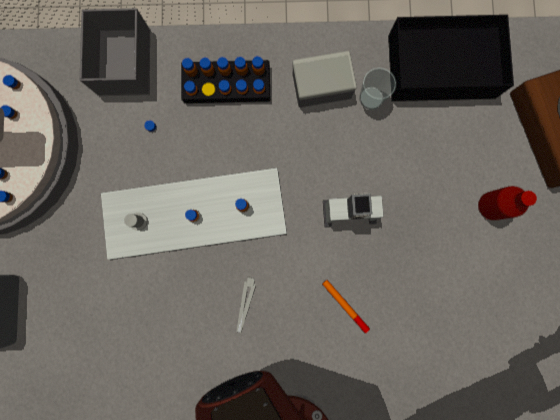

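View pics/scene0.png

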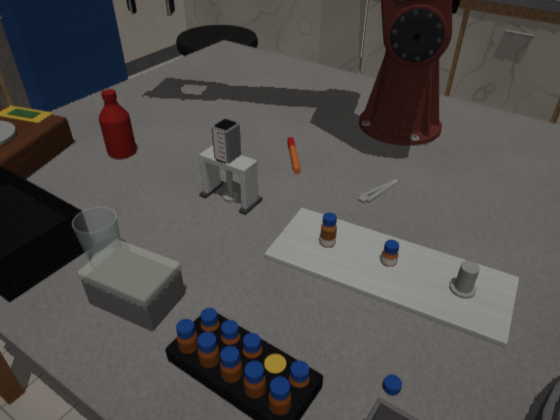

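The top view shows the post at (135,220), vials at (192,215) and (242,205), and the gauge at about (355,208). In the scene view the tall vial is at (329,228), the one nearest the gauge, with the short one at (391,252) in the middle.

```bash
cat > h.py <<'E'
from station import r
import cv2,numpy as np
from scipy.spatial.transform import Rotation as R
np.set_printoptions(precision=4,suppress=True)
def ray(n,px,s=None):
    m=r.camera_model(n);K=m["camera_matrix"]
    if n=="wrist":
        T=np.eye(4);T[:3,:3]=R.from_quat(s["eef_rot"]).as_matrix();T[:3,3]=s["tool_pos"];T=T@m["mount"]
    else:T=m["T"]
    d=T[:3,:3]@np.linalg.inv(K)@np.array([px[0],px[1],1.])
    return T[:3,3],d/np.linalg.norm(d)
def onz(n,px,z,s=None):
    o,d=ray(n,px,s);return o+d*(z-o[2])/d[2]
def tri(a,b):
    (o1,d1),(o2,d2)=a,b
    A=np.stack([d1,-d2],1);t=np.linalg.lstsq(A,o2-o1,rcond=None)[0]
    p,q=o1+t[0]*d1,o2+t[1]*d2
    return (p+q)/2,np.linalg.norm(p-q)
def blue(im):
    h=cv2.cvtColor(im,cv2.COLOR_BGR2HSV);m=cv2.inRange(h,(105,150,60),(128,255,255))
    n,l,st,c=cv2.connectedComponentsWithStats(m);return [(c[i],st[i]) for i in range(1,n) if st[i][4]>15]
E
python3 - <<'E'
from h import *
t=cv2.imread("pics/top0.png");s=cv2.imread("pics/scene0.png")
bt=[c for c,_ in blue(t) if 170<c[0]<270 and 180<c[1]<240]
bs=[c for c,_ in blue(s) if 300<c[0]<420 and 200<c[1]<270]
print(bt,bs)
for a in bt:
  for b in bs: print(a,b,tri(ray("top",a),ray("scene",b)))
for a in bt: print(onz("top",a,.066),onz("top",a,.046))
g=t[150:260,300:410];cv2.imwrite("pics/g.png",cv2.resize(g,None,fx=5,fy=5,interpolation=cv2.INTER_CUBIC))
g=s[100:220,180:280];cv2.imwrite("pics/gs.png",cv2.resize(g,None,fx=5,fy=5,interpolation=cv2.INTER_CUBIC))
# plate
m=cv2.inRange(t[160:265,95:295],(170,170,160),(255,255,255));cs,_=cv2.findContours(m,0,2)
c=max(cs,key=cv2.contourArea);bx=cv2.boxPoints(cv2.minAreaRect(c))+[95,160]
p=[onz("top",q,.012) for q in bx];print("plate",np.array(p))
E
```

```text
[array([240.6024, 203.6988]), array([190.6395, 214.6047])] [array([329.3971, 218.9926]), array([391.4795, 246.5753])]
[240.6024 203.6988] [329.3971 218.9926] (array([0.5124, 0.0844, 0.0667]), np.float64(0.0025927068922776218))
[240.6024 203.6988] [391.4795 246.5753] (array([0.4985, 0.1391, 0.031 ]), np.float64(0.11034533360247156))
[190.6395 214.6047] [329.3971 218.9926] (array([0.515 , 0.1398, 0.0994]), np.float64(0.09545846651225005))
[190.6395 214.6047] [391.4795 246.5753] (array([0.4937, 0.1938, 0.0463]), np.float64(0.002537074580853376))
[0.5131 0.0833 0.066 ] [0.5152 0.0854 0.046 ]
[0.4925 0.1883 0.066 ] [0.4942 0.1927 0.046 ]
plate [[ 0.5489  0.4068  0.012 ]
 [ 0.5971  0.0078  0.012 ]
 [ 0.4528 -0.0094  0.012 ]
 [ 0.4061  0.3833  0.012 ]]
```

View pics/g.png

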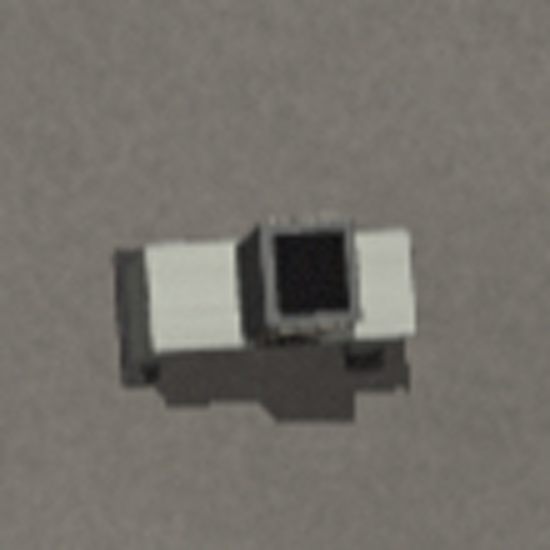

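View pics/gs.png

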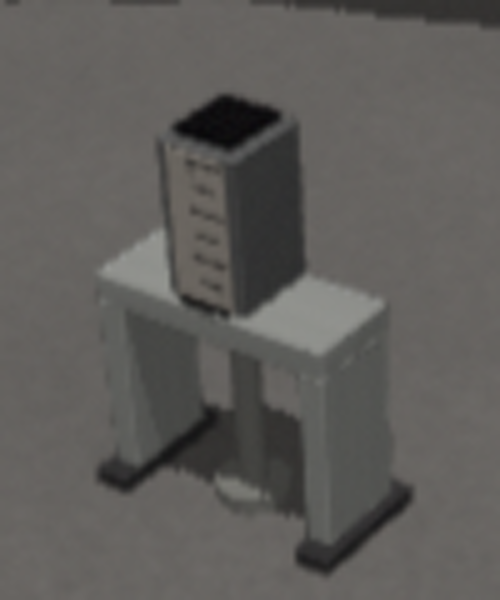

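```bash
python3 - <<'E'
from h import *
f=lambda L:[np.array([a/5+300-.4,b/5+150-.4]) for a,b in L]
for L,z in (([(148,243),(412,229),(413,336),(150,351)],.098),([(262,225),(355,222),(357,328),(267,330)],.165),([(272,234),(349,232),(351,312),(277,314)],.165)):
    P=np.array([onz("top",p,z) for p in f(L)]);print(P,P.mean(0),np.linalg.norm(np.diff(P,axis=0),axis=1))
    for a,b in((0,1),(3,2)):
        d=P[a]-P[b];print("yaw",np.arctan2(-d[0],d[1]))
o=[(170+180*5-0,0)]
# scene: housing top black quad
S=[np.array([a/5+180-.4,b/5+100-.4]) for a,b in [(226,95),(280,115),(232,152),(175,132)]]
P=np.array([onz("scene",p,.165) for p in S]);print(P,P.mean(0))
E
```

```text
[[ 0.5166 -0.0998  0.098 ]
 [ 0.5198 -0.207   0.098 ]
 [ 0.4763 -0.2053  0.098 ]
 [ 0.4728 -0.0991  0.098 ]] [ 0.4964 -0.1528  0.098 ] [0.1073 0.0435 0.1063]
yaw 0.029825633352937114
yaw 0.033646981969759605
[[ 0.5146 -0.1357  0.165 ]
 [ 0.5149 -0.1706  0.165 ]
 [ 0.4751 -0.1695  0.165 ]
 [ 0.4752 -0.136   0.165 ]] [ 0.495 -0.153  0.165] [0.0348 0.0398 0.0335]
yaw 0.008971069790310019
yaw -0.001136620670324151
[[ 0.5111 -0.1393  0.165 ]
 [ 0.5112 -0.1682  0.165 ]
 [ 0.4812 -0.1676  0.165 ]
 [ 0.4811 -0.14    0.165 ]] [ 0.4961 -0.1538  0.165 ] [0.0288 0.03   0.0276]
yaw 0.0026447833930285866
yaw 0.0036800427025668876
[[ 0.4744 -0.1689  0.165 ]
 [ 0.4752 -0.1424  0.165 ]
 [ 0.5073 -0.1385  0.165 ]
 [ 0.5076 -0.1651  0.165 ]] [ 0.4911 -0.1537  0.165 ]
```

{"op": "step_arm", "data": {
  "increments": [
    [0,0,8.2,0,0,-10,1],
    [0,0,8.2,0,0,-10,1],
    [0,0,8.2,0,0,-10,1],
    [0,0,0,20,-40,0,1],
    [0,0,0,20,-40,0,1],
    [0,0,0,20,-40,0,1],
    [0,0,0,20,-40,0,1],
    [0,0,0,20,-40,0,1],
    [0,0,0,20,-40,0,1],
    [0,0,0,0,0,0,1]
  ]
}}

```text
time_s: 1.1
tool_pos: [0.393, -0.3104, 0.255]
eef_rot: [1.0, -0.0, -0.002, -0.007]
contact_force: [-0.2, 0.8, 0.8]
gripper_width: 0.0854
```

{"op": "step_arm", "data": {
  "increments": [
    [-0.4,0,0,25,-40,0,1],
    [-0.4,0,0,25,-40,0,1],
    [0,0,0,25,-40,0,1],
    [0,0,0,25,-35,0,1],
    [0,0,0,0,0,0,1],
    [0,0,0,0,0,0,1]
  ]
}}

```text
time_s: 1.7
tool_pos: [0.4938, -0.1539, 0.2527]
eef_rot: [1.0, -0.001, -0.004, 0.002]
contact_force: [0.3, -0.3, -0.3]
gripper_width: 0.0855
```

```bash
python3 - <<'E'
from h import *
s=r.read_state();im=r.read_camera("wrist");cv2.imwrite("pics/w1.png",im);print(s["tool_pos"],s["eef_rot"],s["time_s"])
np.savez("w1",p=s["tool_pos"],q=s["eef_rot"])
E
```

```text
[ 0.4938 -0.1539  0.2527] [ 1.     -0.001  -0.0039  0.0017] 1.7
```

View pics/w1.png

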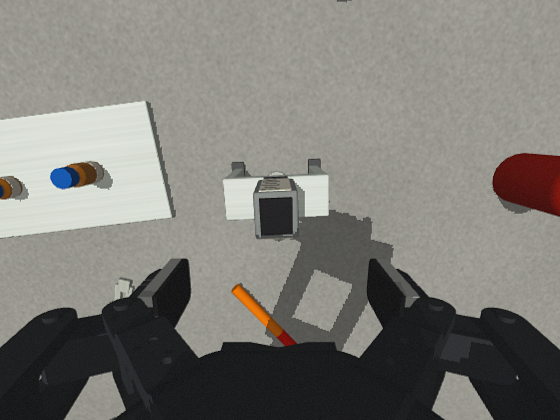

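The wrist view shows the crossbar at about (223–329,174–220), the housing top at (254–299,193–239), and the tall vial's cap at (65,178).

```bash
python3 - <<'E'
from h import *
d=np.load("w1.npz");s={"tool_pos":d["p"],"eef_rot":d["q"]}
im=cv2.imread("pics/w1.png")
cv2.imwrite("pics/w1c.png",cv2.resize(im[140:260,200:350],None,fx=5,fy=5,interpolation=cv2.INTER_CUBIC))
m=cv2.inRange(im[150:250,210:345],(195,195,185),(255,255,255));cs,_=cv2.findContours(m,0,2)
c=np.vstack([c for c in cs if cv2.contourArea(c)>100]);bx=cv2.boxPoints(cv2.minAreaRect(c))+[210,150]
P=np.array([onz("wrist",q,.098,s) for q in bx]);print(bx,P,P.mean(0),np.linalg.norm(np.diff(P,axis=0),axis=1))
k=cv2.inRange(im[185:250,250:305],(0,0,0),(45,45,45));cs,_=cv2.findContours(k,0,2);c=max(cs,key=cv2.contourArea);bx=cv2.boxPoints(cv2.minAreaRect(c))+[250,185]
P=np.array([onz("wrist",q,.165,s) for q in bx]);print(bx,P,P.mean(0),np.linalg.norm(np.diff(P,axis=0),axis=1))
E
```

```text
[[222.8377 179.2679]
 [326.9453 174.7415]
 [328.6774 214.5792]
 [224.5698 219.1057]] [[ 0.5169 -0.0963  0.098 ]
 [ 0.5213 -0.2011  0.098 ]
 [ 0.4798 -0.2047  0.098 ]
 [ 0.4751 -0.096   0.098 ]] [ 0.4983 -0.1496  0.098 ] [0.1049 0.0417 0.1088]
[[258.844  198.2565]
 [290.9549 196.9185]
 [292.4766 233.4385]
 [260.3657 234.7764]] [[ 0.5119 -0.1367  0.165 ]
 [ 0.5129 -0.1621  0.165 ]
 [ 0.4823 -0.1637  0.165 ]
 [ 0.4812 -0.1373  0.165 ]] [ 0.4971 -0.15    0.165 ] [0.0255 0.0306 0.0264]
```

View pics/w1c.png

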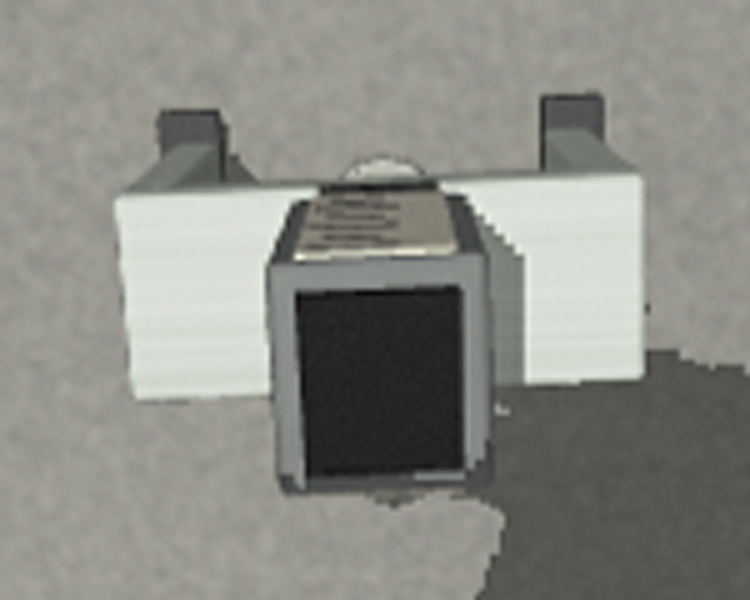

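{"op": "step_arm", "data": {
  "increments": [
    [0.2,0.45,-2.3,3,-3,0,1],
    [0,0,0,0,0,0,1],
    [0,0,0,0,0,30,1],
    [0,0,0,0,0,30,1],
    [0,0,0,0,0,10,1],
    [0,0,0,0,0,0,1]
  ]
}}

```text
time_s: 2.35
tool_pos: [0.4941, -0.1602, 0.182]
eef_rot: [1.0, 0.012, 0.001, 0.002]
contact_force: [0.3, -0.2, 0.5]
gripper_width: 0.0854
```

```bash
python3 - <<'E'
from h import *
s=r.read_state();im=r.read_camera("wrist");cv2.imwrite("pics/w2.png",im);print(s["tool_pos"],s["eef_rot"],s["time_s"])
E
```

```text
[ 0.4941 -0.1602  0.182 ] [0.9999 0.0118 0.0006 0.0017] 2.35
```

View pics/w2.png

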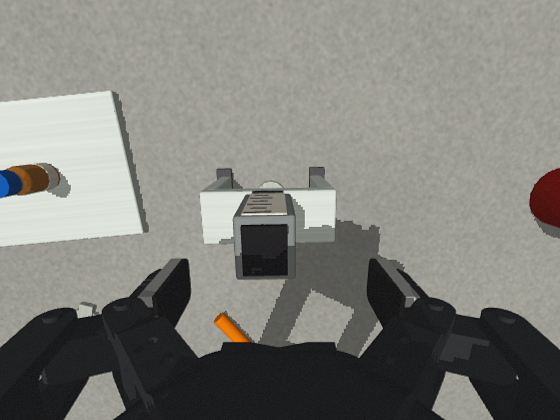

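```bash
python3 - <<'E'
from h import *
s=r.read_state()
im=cv2.imread("pics/w2.png")
print(s["tool_pos"],s["eef_rot"])
s=dict(s,tool_pos=np.array([ 0.4941,-0.1602,0.182 ]),eef_rot=np.array([0.9999,0.0118,0.0006,0.0017]))
m=cv2.inRange(im[160:250,195:345],(195,195,185),(255,255,255));cs,_=cv2.findContours(m,0,2)
c=np.vstack([c for c in cs if cv2.contourArea(c)>100]);bx=cv2.boxPoints(cv2.minAreaRect(c))+[195,160]
P=np.array([onz("wrist",q,.098,s) for q in bx]);print(bx,P,P.mean(0))
for L,z in (([(235,215),(295,215),(295,278),(235,278)],.165),([(201,190),(335,189),(335,240),(204,243)],.098)):
  P=np.array([onz("wrist",q,z,s) for q in L]);print(P,P.mean(0))
E
```

```text
[ 0.4945 -0.1603  0.1828] [0.9999 0.012  0.001  0.002 ]
[[199.8552 192.1663]
 [333.9995 189.9672]
 [334.8211 240.0849]
 [200.6768 242.284 ]] [[ 0.5171 -0.0969  0.098 ]
 [ 0.5213 -0.201   0.098 ]
 [ 0.4801 -0.2047  0.098 ]
 [ 0.4757 -0.0957  0.098 ]] [ 0.4985 -0.1496  0.098 ]
[[ 0.5175 -0.1335  0.165 ]
 [ 0.5183 -0.167   0.165 ]
 [ 0.4797 -0.1685  0.165 ]
 [ 0.4789 -0.133   0.165 ]] [ 0.4986 -0.1505  0.165 ]
[[ 0.5188 -0.0978  0.098 ]
 [ 0.5221 -0.2017  0.098 ]
 [ 0.4802 -0.2048  0.098 ]
 [ 0.4751 -0.0984  0.098 ]] [ 0.499  -0.1507  0.098 ]
```

{"op": "step_arm", "data": {
  "increments": [
    [0.2,0,-0.5,3,-9,0,1],
    [0,0,0,0,0,0,1],
    [0,0,0,0,0,0,1]
  ]
}}

```text
time_s: 2.7
tool_pos: [0.4995, -0.1521, 0.1866]
eef_rot: [1.0, 0.016, 0.004, 0.001]
contact_force: [-0.2, 0.8, -1.0]
gripper_width: 0.0854
```

{"op": "step_arm", "data": {
  "increments": [
    [0,-0.3,0,-2,-1,20,1],
    [0,0,0,0,0,20,1],
    [0,0,0,0,0,15,1],
    [0,0,0,0,0,10,1],
    [0,0,0,0,0,0,1],
    [0,0,0,0,0,0,1]
  ]
}}

```text
time_s: 3.3
tool_pos: [0.5034, -0.1527, 0.1266]
eef_rot: [1.0, 0.017, 0.007, 0.004]
contact_force: [0.4, 0.7, -0.5]
gripper_width: 0.0854
```

{"op": "step_arm", "data": {
  "increments": [
    [0.45,-0.8,-0.3,-5,-1,5,1],
    [0,0,0,0,0,0,1]
  ]
}}

```text
time_s: 3.5
tool_pos: [0.4992, -0.1523, 0.123]
eef_rot: [1.0, 0.02, 0.001, 0.001]
contact_force: [-0.2, -0.2, -0.3]
gripper_width: 0.0853
```

```bash
cat > st.py <<'E'
from h import *
s=r.read_state();M=R.from_quat(s["eef_rot"]).as_matrix()
z=M[:,2];x=M[:,0]
print("t",s["time_s"],"pos",s["tool_pos"]*1e3,"tool z tilt deg xy",np.degrees(z[:2]),"yaw deg",np.degrees(np.arctan2(x[1],x[0])),"F",s["contact_force"],"M",s["moment"],"w",s["gripper_width"])
E
python3 st.py
```

```text
t 3.5 pos [ 499.2461 -152.2572  122.952 ] tool z tilt deg xy [ 0.0957 -0.1199] yaw deg 2.304599725766373 F [-0.2114 -0.1844 -0.2768] M [-0.0405  0.0167 -0.0464] w 0.08533294064144892
```

{"op": "step_arm", "data": {
  "increments": [
    [0,0,0,-1,-1,6,1],
    [0,0,0,0,0,0,1]
  ]
}}

```text
time_s: 3.7
tool_pos: [0.4987, -0.1516, 0.1174]
eef_rot: [1.0, 0.02, 0.002, 0.001]
contact_force: [0.1, -0.6, 0.9]
gripper_width: 0.085
```

{"op": "step_arm", "data": {
  "increments": [
    [0,0,0,0,0,0,0],
    [0,0,0,0,0,0,0],
    [0,0,0,0,0,0,0],
    [0,0,0,0,0,0,0],
    [0,0,0,0,0,0,0],
    [0,0,0,0,0,0,0]
  ],
  "newtons": 60
}}

```text
time_s: 4.3
tool_pos: [0.4992, -0.1523, 0.1179]
eef_rot: [1.0, 0.02, 0.002, 0.002]
contact_force: [0.9, -1.0, -0.1]
gripper_width: 0.0353
```

```bash
python3 st.py
```

```text
t 4.3 pos [ 499.2342 -152.2538  117.8959] tool z tilt deg xy [ 0.2577 -0.2213] yaw deg 2.2975047846265686 F [ 0.8537 -0.9791 -0.098 ] M [0.1343 0.0048 0.1084] w 0.0353019056074242
```

{"op": "step_arm", "data": {
  "increments": [
    [0,0,0,0,0,-5,0],
    [0,0,0,0,0,-10,0],
    [0,0,0,0,0,-20,0],
    [0,0,0,0,0,-25,0],
    [0,0,0,0,0,-25,0],
    [0,0,0,0,0,-20,0],
    [0,0,0,0,0,-10,0],
    [0,0,0,0,0,0,0]
  ]
}}

```text
time_s: 5.1
tool_pos: [0.4893, -0.1467, 0.227]
eef_rot: [1.0, 0.02, -0.01, -0.004]
contact_force: [-0.4, -0.5, -6.6]
gripper_width: 0.0353
```

```bash
python3 st.py; python3 -c "
from h import *
s=r.read_state();np.savez('w3',p=s['tool_pos'],q=s['eef_rot']);cv2.imwrite('pics/w3.png',r.read_camera('wrist'))"
```

```text
t 5.1 pos [ 489.3364 -146.727   226.9508] tool z tilt deg xy [-1.1455  0.4798] yaw deg 2.3090826683422994 F [-0.4379 -0.5176 -6.6358] M [-0.0634 -0.0511 -0.0288] w 0.03532288210767333
```

View pics/w3.png

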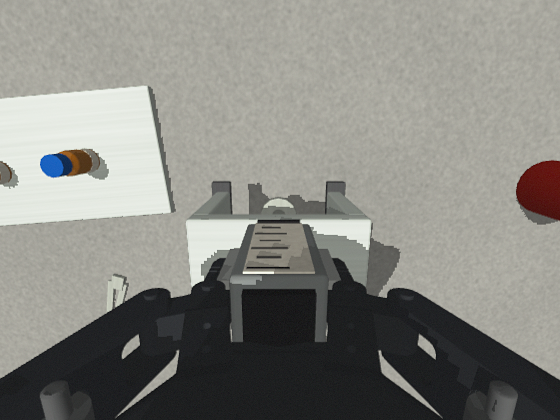

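```bash
python3 - <<'E'
from h import *
m=r.camera_model("wrist");K=np.linalg.inv(m["camera_matrix"]);T=m["mount"]
def tz(px,z):
    d=T[:3,:3]@K@[px[0],px[1],1];o=T[:3,3];return (o+d*(z-o[2])/d[2])*1e3
for p in [(212,182),(231,182),(327,182),(345,182)]: print("pad front",tz(p,.1179))
for p in [(187,221),(371,221),(370,288),(190,288)]: print("bar",tz(p,.0199))
for p in [(231,277),(327,277)]: print("housing front",tz(p,-.0471))
d=np.load("w3.npz");s={"tool_pos":d["p"],"eef_rot":d["q"]}
im=cv2.imread("pics/w3.png")
for c,st in blue(im): print(c,st)
cv2.imwrite("pics/w3c.png",cv2.resize(im[130:300,170:390],None,fx=3.5,fy=3.5,interpolation=cv2.INTER_CUBIC))
E
```

```text
pad front [ 27.1146 -60.8675 117.9   ]
pad front [ 27.1317 -44.0207 117.9   ]
pad front [ 27.2179  41.0662 117.9   ]
pad front [ 27.2341  57.0138 117.9   ]
bar [ 19.6799 -54.2069  19.9   ]
bar [19.8011 51.0376 19.9   ]
bar [-22.6759  53.9     19.9   ]
bar [-22.8311 -55.7333  19.9   ]
housing front [ 18.6241 -18.615  -47.1   ]
housing front [ 18.6706  15.3298 -47.1   ]
[ 55.364  164.8527] [ 40 154  32  23 577]
```

View pics/w3c.png

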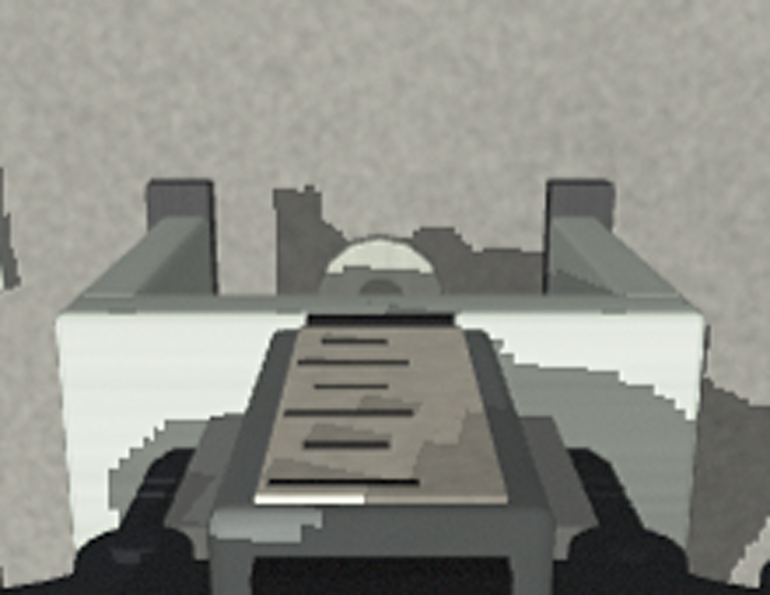

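{"op": "step_arm", "data": {
  "increments": [
    [-0.7,1.4,0,3,-10,0,0],
    [0,0,0,5,-30,0,0],
    [0,0,0,5,-35,0,0],
    [0,0,0,5,-35,0,0],
    [0,0,0,5,-30,0,0],
    [0,0,0,3,-15,0,0],
    [0,0,0,0,0,0,0],
    [0,0,0,0,0,0,0]
  ]
}}

```text
time_s: 5.95
tool_pos: [0.4994, 0.0215, 0.2114]
eef_rot: [1.0, 0.019, -0.007, -0.003]
contact_force: [0.8, -0.3, -7.0]
gripper_width: 0.0356
```

```bash
python3 st.py; python3 -c "
from h import *
s=r.read_state();np.savez('w4',p=s['tool_pos'],q=s['eef_rot']);cv2.imwrite('pics/w4.png',r.read_camera('wrist'))"
```

```text
t 5.95 pos [499.3702  21.5426 211.3893] tool z tilt deg xy [-0.7799  0.2795] yaw deg 2.2070215936963606 F [ 0.7755 -0.2827 -7.0387] M [-0.0279 -0.0095 -0.0138] w 0.03563729378499178
```

View pics/w4.png

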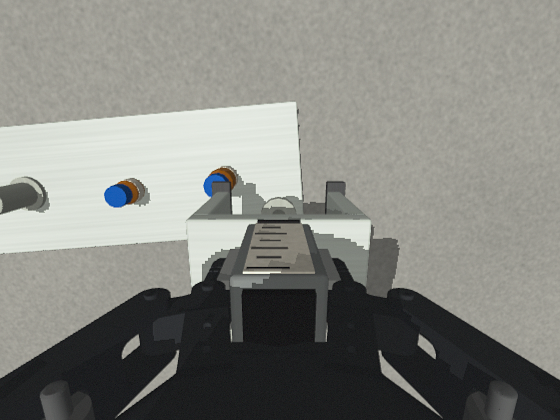

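```bash
python3 - <<'E'
from h import *
for n in ("w3","w4"):
    d=np.load(n+".npz");s={"tool_pos":d["p"],"eef_rot":d["q"]};im=cv2.imread(f"pics/{n}.png")
    for c,st in blue(im):print(n,c,st,onz("wrist",c,.066,s),onz("wrist",c,.046,s))
a=cv2.imread("pics/w3.png")[140:190,20:120];b=cv2.imread("pics/w4.png")[150:215,95:245]
cv2.imwrite("pics/x3.png",cv2.resize(a,None,fx=7,fy=7,interpolation=2));cv2.imwrite("pics/x4.png",cv2.resize(b,None,fx=5,fy=5,interpolation=2))
E
```

```text
w3 [ 55.364  164.8527] [ 40 154  32  23 577] [0.5146 0.0862 0.066 ] [0.5117 0.1014 0.046 ]
w4 [212.487  182.0739] [204 173  24  24 230] [0.5176 0.0897 0.066 ] [0.5141 0.0942 0.046 ]
w4 [117.5908 195.2276] [104 185  28  22 479] [0.5006 0.1845 0.066 ] [0.4959 0.1956 0.046 ]
```

View pics/x3.png

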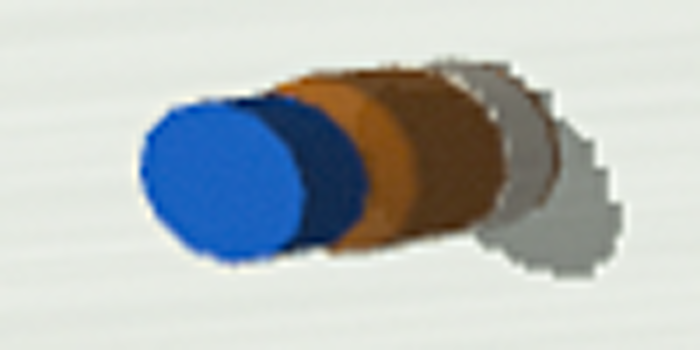

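View pics/x4.png

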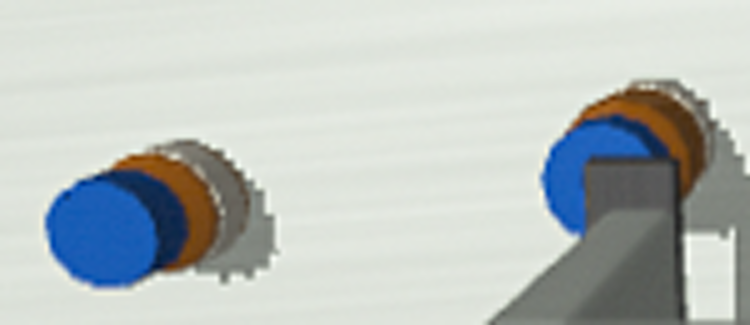

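```bash
python3 - <<'E'
from h import *
for n,p,z in (("w3",(51.4,165.2),.072),("w4",(214.6,185),.072),("w4",(115.2,195.6),.052)):
    d=np.load(n+".npz");s={"tool_pos":d["p"],"eef_rot":d["q"]};print(n,onz("wrist",p,z,s))
E
```

```text
w3 [0.515  0.0857 0.072 ]
w4 [0.5159 0.0864 0.072 ]
w4 [0.4968 0.1948 0.052 ]
```

{"op": "step_arm", "data": {
  "increments": [
    [0,0,0,0,0,-15,0],
    [0,0,0,5,-15,0,0],
    [0,0,0,7,-25,0,0],
    [0,0,0,8,-20,0,0],
    [0,0,0,0,0,0,0],
    [-0.5,1,0,0,0,0,0],
    [0,0,0,0,0,0,0],
    [0,0,0,0,0,0,0]
  ]
}}

```text
time_s: 6.8
tool_pos: [0.5193, 0.0765, 0.2324]
eef_rot: [1.0, 0.013, 0.005, 0.003]
contact_force: [-0.2, -0.2, -7.6]
gripper_width: 0.0354
```

```bash
python3 st.py
```

```text
t 6.8 pos [519.2819  76.5414 232.4237] tool z tilt deg xy [ 0.539 -0.364] yaw deg 1.488650296084922 F [-0.2335 -0.2086 -7.5599] M [ 0.0112 -0.0365 -0.0101] w 0.035415088277043275
```

{"op": "step_arm", "data": {
  "increments": [
    [0.15,-0.3,0,-2,-8,0,0],
    [0,0,0,0,0,0,0],
    [0,0,0,0,0,0,0]
  ]
}}

```text
time_s: 7.1
tool_pos: [0.5164, 0.0838, 0.2325]
eef_rot: [1.0, 0.012, 0.002, 0.002]
contact_force: [0.1, -0.1, -7.6]
gripper_width: 0.0353
```

```bash
python3 st.py; python3 -c "
from h import *
cv2.imwrite('pics/s5.png',r.read_camera('scene'));cv2.imwrite('pics/w5.png',r.read_camera('wrist'))
a=cv2.imread('pics/s5.png')[60:300,200:480]
cv2.imwrite('pics/s5c.png',cv2.resize(a,None,fx=2.5,fy=2.5))
a=cv2.imread('pics/w5.png')[130:300,170:390];cv2.imwrite('pics/w5c.png',cv2.resize(a,None,fx=3.5,fy=3.5))"
```

```text
t 7.1 pos [516.449   83.7796 232.5046] tool z tilt deg xy [ 0.1907 -0.2212] yaw deg 1.3546397156076566 F [ 0.143  -0.0794 -7.5821] M [ 0.033  -0.0147 -0.0129] w 0.03528260631830228
```

View pics/s5c.png

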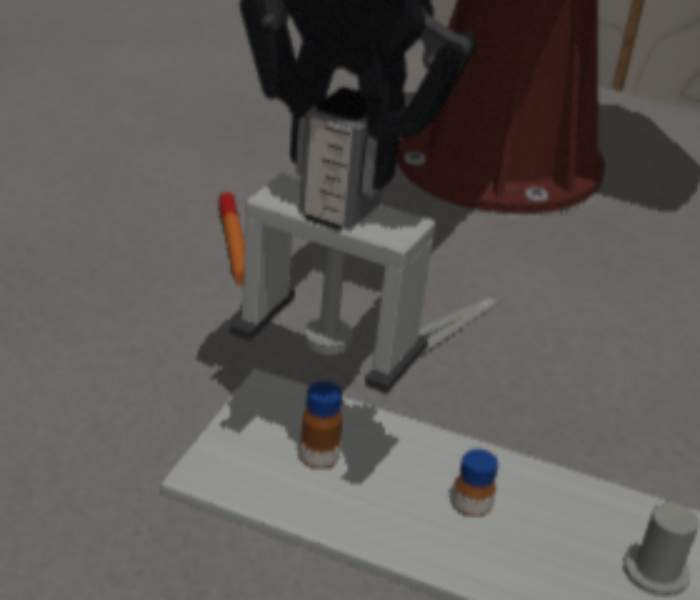

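View pics/w5c.png

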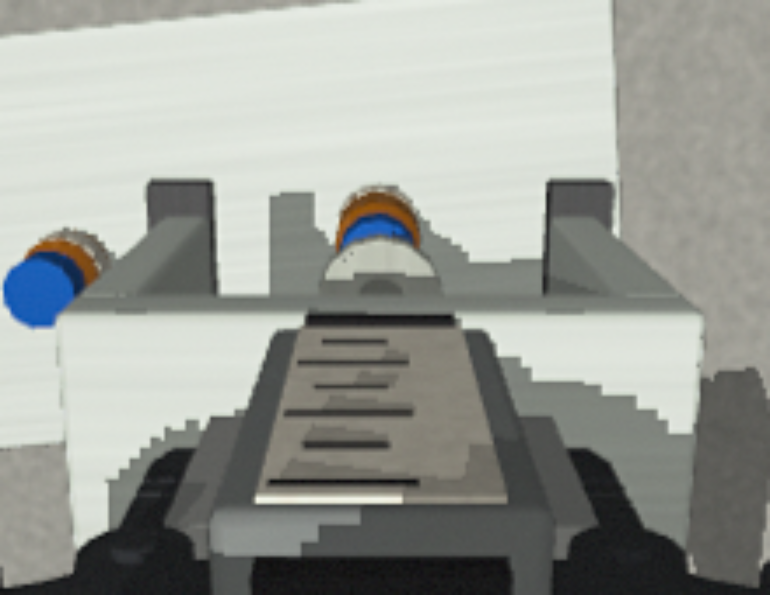

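```bash
python3 - <<'E'
from h import *
f=lambda a,b:(a/2.5+200-.3,b/2.5+60-.3)
print("foot",onz("scene",f(327,336),.1146+.008),"cap",onz("scene",f(324,390),.072))
p=lambda a,b:(a/3.5+170-.35,b/3.5+130-.35)
s=r.read_state()
# front rim of foot (top edge z .1226), bottom front; and vial base front, cap top front rim
print("foot front bottom",onz("wrist",p(380,237),.1146,s),"cap front rim bottom",onz("wrist",p(379,214),.072,s),"vial base front",onz("wrist",p(379,187),.012,s))
E
```

```text
foot [0.5171 0.0862 0.1226] cap [0.5099 0.0838 0.072 ]
foot front bottom [0.53   0.086  0.1146] cap front rim bottom [0.5283 0.0862 0.072 ] vial base front [0.5271 0.0861 0.012 ]
```

{"op": "step_arm", "data": {
  "increments": [
    [0,0,0,0,0,10,0],
    [0,0,0,0,0,12,0],
    [0,0,0,0,0,8,0],
    [0,0,0,0,0,0,0],
    [0,0,0,0,0,0,0]
  ]
}}

```text
time_s: 7.7
tool_pos: [0.5156, 0.0836, 0.1981]
eef_rot: [1.0, 0.012, 0.0, 0.002]
contact_force: [-0.4, 0.1, -6.9]
gripper_width: 0.0356
```

```bash
python3 st.py
```

```text
t 7.7 pos [515.5769  83.5935 198.0783] tool z tilt deg xy [ 0.0091 -0.2193] yaw deg 1.3492527657563622 F [-0.398   0.0798 -6.8835] M [ 0.0082 -0.0311  0.0634] w 0.03564778942571634
```

```bash
python3 -c "
from h import *
cv2.imwrite('pics/s6.png',r.read_camera('scene'))
a=cv2.imread('pics/s6.png')[140:270,260:410]
cv2.imwrite('pics/s6c.png',cv2.resize(a,None,fx=5,fy=5,interpolation=2))"
```

```text
(no output)
```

View pics/s6c.png

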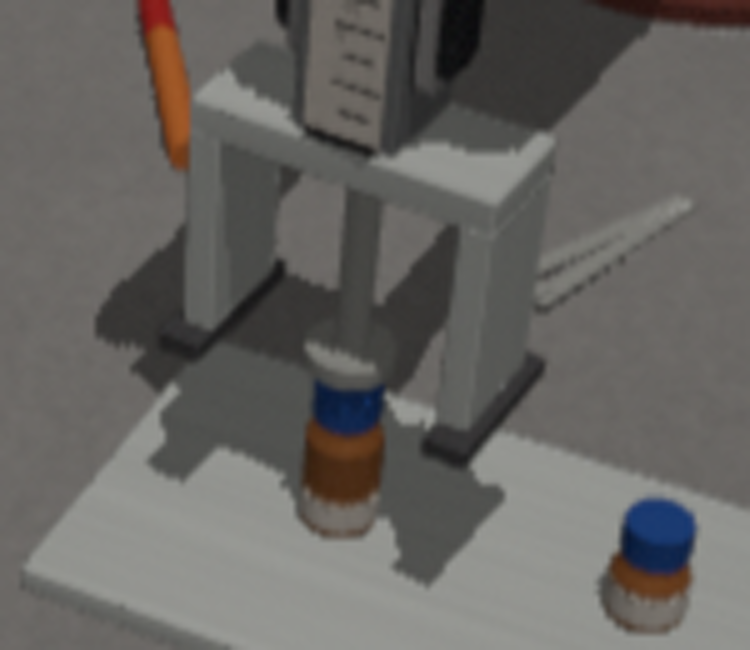

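{"op": "step_arm", "data": {
  "increments": [
    [0,0.2,0,0.5,-0.5,5,0],
    [0,0,0,0,0,5,0],
    [0,0,0,0,0,5,0],
    [0,0,0,0,0,5,0],
    [0,0,0,0,0,0,0],
    [0,0,0,0,0,0,0]
  ]
}}

```text
time_s: 8.35
tool_pos: [0.5172, 0.0842, 0.1783]
eef_rot: [1.0, 0.012, 0.003, 0.002]
contact_force: [-0.4, -0.4, -5.5]
gripper_width: 0.0353
```

```bash
python3 st.py
```

```text
t 8.35 pos [517.1975  84.198  178.3443] tool z tilt deg xy [ 0.3601 -0.2039] yaw deg 1.3559365898693683 F [-0.4423 -0.3666 -5.5352] M [0.0628 0.2149 0.0429] w 0.0353349108398228
```

{"op": "step_arm", "data": {
  "increments": [
    [0,-0.1,0,0,0,6,0],
    [0,0,0,0,0,8,0],
    [0,0,0,0,0,8,0],
    [0,0,0,0,0,8,0],
    [0,0,0,0,0,6,0],
    [0,0,0,0,0,0,0],
    [0,0,0,0,0,0,0]
  ]
}}

```text
time_s: 9.05
tool_pos: [0.5174, 0.0841, 0.1395]
eef_rot: [1.0, 0.012, 0.002, 0.002]
contact_force: [-0.8, 0.8, -5.0]
gripper_width: 0.0355
```

```bash
python3 st.py
```

```text
t 9.05 pos [517.4157  84.1065 139.4676] tool z tilt deg xy [ 0.2306 -0.1998] yaw deg 1.3510323191708495 F [-0.7507  0.7937 -5.0184] M [0.0323 0.1838 0.0087] w 0.03554179437069049
```

Tilt matches the gripped reference. Expected contact is at about 130 mm.

{"op": "step_arm", "data": {
  "increments": [
    [0,0,0,0,0,3,0],
    [0,0,0,0,0,3,0],
    [0,0,0,0,0,1.5,0],
    [0,0,0,0,0,0,0],
    [0,0,0,0,0,0,0]
  ]
}}

```text
time_s: 9.55
tool_pos: [0.5181, 0.0841, 0.1325]
eef_rot: [1.0, 0.012, 0.003, 0.002]
contact_force: [-1.1, -0.5, -4.7]
gripper_width: 0.0352
```

```bash
python3 st.py
```

```text
t 9.55 pos [518.1441  84.1002 132.5044] tool z tilt deg xy [ 0.3133 -0.2023] yaw deg 1.359263065289266 F [-1.0544 -0.5344 -4.6872] M [-0.0117  0.2738  0.0158] w 0.03521944390796347
```

{"op": "step_arm", "data": {
  "increments": [
    [0,0,0,0,0,1,0],
    [0,0,0,0,0,0.7,0],
    [0,0,0,0,0,0.7,0],
    [0,0,0,0,0,0,0]
  ]
}}

```text
time_s: 9.95
tool_pos: [0.5184, 0.0841, 0.1303]
eef_rot: [1.0, 0.012, 0.003, 0.002]
contact_force: [-1.3, 0.1, -4.0]
gripper_width: 0.0357
```

```bash
python3 st.py
```

```text
t 9.95 pos [518.386   84.1003 130.33  ] tool z tilt deg xy [ 0.3498 -0.2013] yaw deg 1.3572138683844082 F [-1.2833  0.0713 -4.0247] M [-0.0121  0.3115 -0.0241] w 0.035713212669946544
```

{"op": "step_arm", "data": {
  "increments": [
    [0,0,0,0,0,0.7,0],
    [0,0,0,0,0,0.7,0],
    [0,0,0,0,0,0,0]
  ]
}}

```text
time_s: 10.25
tool_pos: [0.5189, 0.0841, 0.13]
eef_rot: [1.0, 0.012, 0.003, 0.002]
contact_force: [-0.5, 0.5, -4.2]
gripper_width: 0.0356
```

```bash
python3 st.py
```

```text
t 10.25 pos [518.8756  84.0548 130.0121] tool z tilt deg xy [ 0.3855 -0.203 ] yaw deg 1.365344738409739 F [-0.5005  0.5394 -4.2086] M [ 0.0014  0.2698 -0.0192] w 0.035586215966430544
```

```bash
python3 -c "
from h import *
cv2.imwrite('pics/s7.png',r.read_camera('scene'))
a=cv2.imread('pics/s7.png')[150:280,260:410]
cv2.imwrite('pics/s7c.png',cv2.resize(a,None,fx=5,fy=5,interpolation=2))"
```

```text
(no output)
```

View pics/s7c.png

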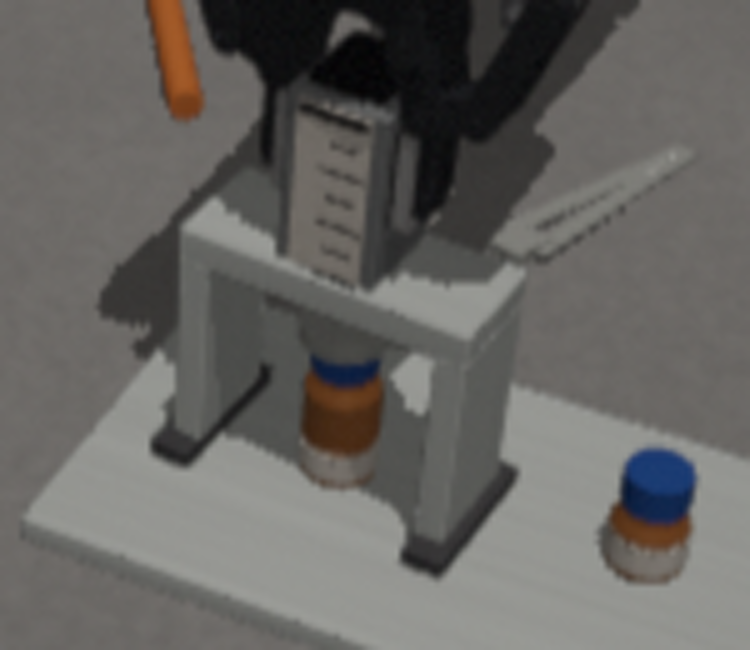

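{"op": "step_arm", "data": {
  "increments": [
    [0,-0.15,0,0,0,1,0],
    [0,0,0,0,0,0,0]
  ]
}}

```text
time_s: 10.5
tool_pos: [0.5197, 0.084, 0.13]
eef_rot: [1.0, 0.012, 0.003, 0.002]
contact_force: [-2.8, -0.2, -3.8]
gripper_width: 0.0353
```

```bash
python3 st.py
```

```text
t 10.5 pos [519.686   84.0116 129.9505] tool z tilt deg xy [ 0.3244 -0.2068] yaw deg 1.3617856875684025 F [-2.7637 -0.2077 -3.8128] M [ 0.0391  0.3662 -0.0314] w 0.03527266092726438
```

{"op": "step_arm", "data": {
  "increments": [
    [0,0,0,-1.5,0,1.5,0],
    [0,0,0,-0.5,0,1,0]
  ]
}}

```text
time_s: 10.7
tool_pos: [0.5197, 0.0839, 0.1299]
eef_rot: [1.0, 0.012, 0.005, 0.002]
contact_force: [-3.4, -0.8, 2.6]
gripper_width: 0.0355
```

```bash
python3 st.py
```

```text
t 10.7 pos [519.7342  83.8973 129.8883] tool z tilt deg xy [ 0.5587 -0.2011] yaw deg 1.3606755066806595 F [-3.4245 -0.7688  2.6265] M [0.198  0.9399 0.0844] w 0.03545204594125929
```

{"op": "step_arm", "data": {
  "increments": [
    [0,-0.3,0,-0.5,0,0,0],
    [0,0,0,0,0,0,0]
  ]
}}

```text
time_s: 10.9
tool_pos: [0.5194, 0.0839, 0.1299]
eef_rot: [1.0, 0.012, 0.003, 0.002]
contact_force: [-2.0, 0.4, 1.0]
gripper_width: 0.0355
```

```bash
python3 st.py
```

```text
t 10.9 pos [519.4406  83.908  129.8823] tool z tilt deg xy [ 0.3019 -0.2035] yaw deg 1.3483739892131974 F [-1.9751  0.3831  0.9546] M [0.0635 0.5227 0.0204] w 0.03551918118137342
```

{"op": "step_arm", "data": {
  "increments": [
    [0,0,0,0,0,0,0.5],
    [0,0,0,0,0,0,0.6],
    [0,0,0,0,0,0,0.8],
    [0,0,0,0,0,0,1],
    [0,0,0,0,0,0,1],
    [0,0,0,0,0,0,1]
  ]
}}

```text
time_s: 11.5
tool_pos: [0.523, 0.084, 0.1312]
eef_rot: [1.0, 0.012, 0.007, 0.002]
contact_force: [1.2, -0.5, -0.1]
gripper_width: 0.0856
```

```bash
python3 st.py;  python3 -c "
from h import *
cv2.imwrite('pics/w8.png',r.read_camera('wrist'))"
```

```text
t 11.5 pos [523.0336  83.9954 131.1964] tool z tilt deg xy [ 0.8144 -0.2043] yaw deg 1.3529691220109024 F [ 1.1934 -0.4676 -0.1411] M [-0.0069  0.0517 -0.0031] w 0.0856482377902868
```

View pics/w8.png

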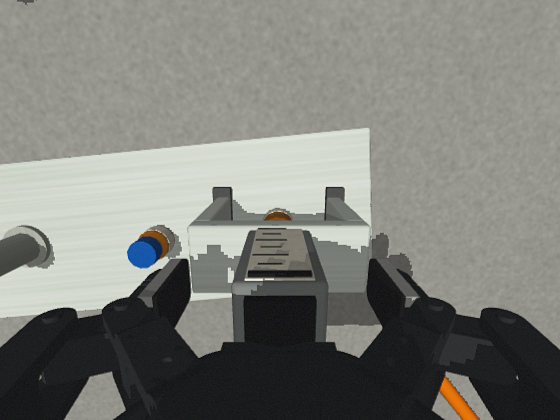

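Released, with the fingers clear on both sides of the housing. I'm retreating straight up, then to the side.

{"op": "step_arm", "data": {
  "increments": [
    [0,-0.5,0,0,0,-8,1],
    [0,0,0,0,0,-15,1],
    [0,0,0,0,0,-25,1],
    [0,0,0,0,0,-30,1],
    [0,0,0,0,0,-30,1],
    [0,0,0,0,0,0,1]
  ]
}}

```text
time_s: 12.15
tool_pos: [0.5219, 0.0844, 0.2444]
eef_rot: [1.0, 0.012, 0.001, 0.002]
contact_force: [1.0, -0.1, 0.1]
gripper_width: 0.0853
```

```bash
python3 st.py
```

```text
t 12.15 pos [521.9428  84.3695 244.3761] tool z tilt deg xy [ 0.0962 -0.2235] yaw deg 1.3470684178031707 F [ 1.0226 -0.1337  0.1353] M [ 0.0023 -0.0058 -0.0351] w 0.08532259025399881
```

{"op": "step_arm", "data": {
  "increments": [
    [0,0,0,0,20,-15,1],
    [0,0,0,0,40,-10,1],
    [0,0,0,0,40,0,1],
    [0,0,0,0,40,0,1],
    [0,0,0,0,40,0,1],
    [0,0,0,0,20,0,1],
    [0,0,0,0,0,0,1],
    [0,0,0,0,0,0,1]
  ]
}}

```text
time_s: 12.95
tool_pos: [0.5262, -0.1214, 0.2695]
eef_rot: [1.0, 0.013, 0.0, 0.001]
contact_force: [-0.1, -0.5, -0.4]
gripper_width: 0.0855
```

```bash
python3 st.py; python3 -c "
from h import *
a=r.read_camera('scene');t=r.read_camera('top');cv2.imwrite('pics/s9.png',a);cv2.imwrite('pics/t9.png',t)
cv2.imwrite('pics/s9c.png',cv2.resize(a[150:280,260:410],None,fx=5,fy=5,interpolation=2))
cv2.imwrite('pics/t9c.png',cv2.resize(t[150:280,90:310],None,fx=3.6,fy=3.6,interpolation=2))"
```

```text
t 12.95 pos [ 526.1719 -121.3748  269.5091] tool z tilt deg xy [ 0.0262 -0.1324] yaw deg 1.5135966566851604 F [-0.1423 -0.5134 -0.4144] M [0.0387 0.0116 0.0495] w 0.08552750794001501
```

View pics/s9c.png

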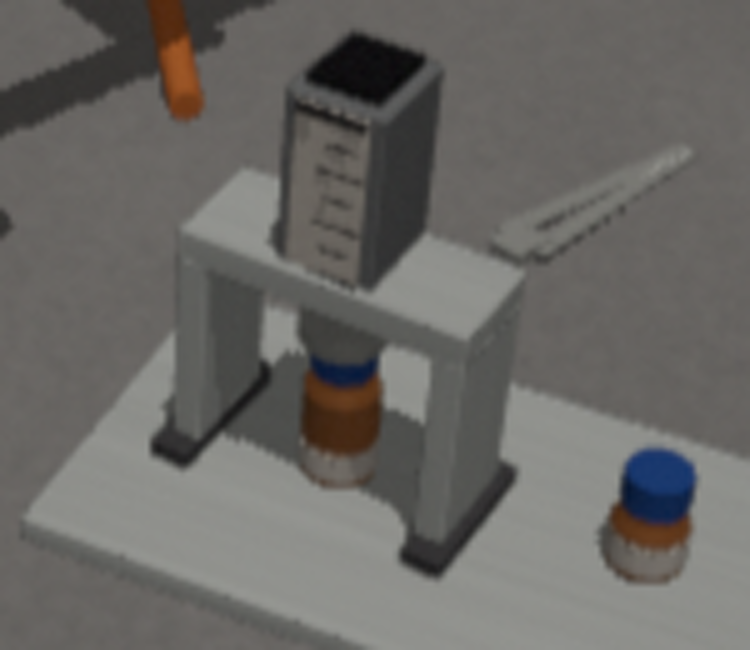

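View pics/t9c.png

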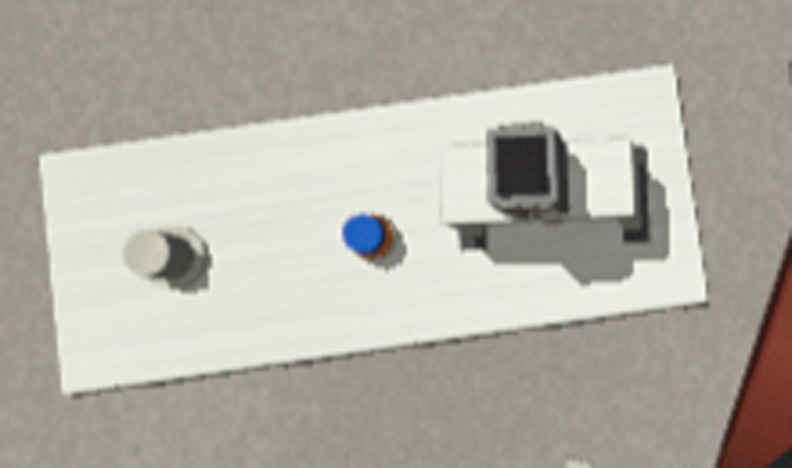

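```bash
python3 - <<'E'
from h import *
L=[(489,128),(553,126),(556,207),(493,210)]
P=np.array([onz("top",(a/3.6+90-.36,b/3.6+150-.36),.177) for a,b in L]);print(P,P.mean(0))
L=[(443,146),(631,140),(632,213),(443,221)]
P=np.array([onz("top",(a/3.6+90-.36,b/3.6+150-.36),.110) for a,b in L]);print(P,P.mean(0))
o=cv2.imread("pics/scene0.png");s=cv2.imread("pics/s9.png")
for im in (o,s):
    h=cv2.cvtColor(im,cv2.COLOR_BGR2HSV)[225:243,315:345];m=cv2.inRange(h,(3,120,40),(20,255,255));ys,xs=np.nonzero(m);print(xs.mean()+315,xs.min()+315,xs.max()+315,ys.max()+225)
    print([c for c,_ in blue(im) if 300<c[0]<420 and 200<c[1]<270])
E
```

```text
[[0.5361 0.0992 0.177 ]
 [0.5364 0.0663 0.177 ]
 [0.4946 0.0653 0.177 ]
 [0.4938 0.0975 0.177 ]] [0.5152 0.0821 0.177 ]
[[0.5368 0.1343 0.11  ]
 [0.5377 0.0296 0.11  ]
 [0.4969 0.0298 0.11  ]
 [0.4949 0.1345 0.11  ]] [0.5166 0.082  0.11  ]
328.0 321 335 240
[array([329.3971, 218.9926]), array([391.4795, 246.5753])]
327.84375 321 335 240
[array([391.4414, 246.5517])]
```

```bash
python3 -c "
from h import *
print(r.job_done())"
```

```text
the job is handed in; nothing more can be done
None
```

The bridge gauge is standing over the taller vial on the checking plate. Both legs are on the plate and the sprung foot is on the vial's cap. I let go, moved the arm clear, and handed the job in at about 13 s of the 48 s allowed.

**Set down:** The legs took load with the tool at 129.9 mm, matching the 130 mm expected from where I gripped it on the bench. The largest force in the readings I took was about 8 N.

**Last checks, in the scene and top pictures:**
- **Gauge:** It stands flat with all of both leg pads on the plate. Its axis measures about (516, 82) mm against the vial's (513, 83.5) mm. That is roughly 3 mm off centre, with the foot still covering the cap centre.
- **Vials:** Both are upright. Their positions in the scene picture match the starting picture to within 0.2 pixels.

**What did not go cleanly:**
- **Sideways drift:** During the last millimetres of lowering, the tool drifted about 2–3 mm in x, with up to 3.4 N sideways. The pictures show no movement of the vial from this.
- **Camera disagreement:** The cameras disagreed with each other by about 2–3 mm, and one rough scene-camera check by more.
- **Reading not confirmed:** I could not read the gauge's value directly. That it reads the vial's height is inferred from the pictures and the force drop when the foot met the cap.

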